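# Seat the drilling cover on its hidden pin

## Robot

A 6-joint arm with a two-finger parallel gripper is mounted at the origin on the work surface. World frame = base frame: x ahead of the robot, y to its left, z up, the work surface at z = 0. Lengths are in m, angles in degrees, forces in N, time in s.
With the tool pointing down it reaches from about 0.225 to 0.725 m from the base axis. Payload 3.1 kg.
Tool frame: the origin (TCP) lies between the finger pads; the fingertips stand 19 mm ahead of it and the grasp point (between the pads) is the TCP; z points along the fingers, y is the direction in which the jaws open and shut (so a half turn about z gives the same grasp; the last joint's range is limited). The gripper opens to 85 mm and grips with 20 to 120 N. Pads are 22 mm wide; open, the fingers measure 114 mm over their backs; the gripper's body (76 mm by 85 mm) begins 54 mm behind the grasp point. The pads swing forward as they close: fully open they stand 13 mm farther back than shut.
Start: joints at [-79.802, 2.75, 5.684, 92.934, 0, 82.678], TCP at [0.158, -0.501, 0.25] pointing down, gripper open.
Joint ranges: [-166.93, 166.93], [-56.73, 111.36], [-69.38, 81.34], [-121.58, 131.49], [-85.45, 84.26], [-180, 180]. Speed limits (degrees/s): [159.86, 159.86, 180, 180, 180, 180].

## Interface

Orientations are given as a 3x3 rotation matrix whose columns are the frame's x, y, z axes.
In Python, from cell import ctrl gives the robot as it stands.
- The arm moves only by the shell command python3 -m pendant 'ROWS'. ROWS is JSON, a list that holds one entry, the list of rows, each a list of 7 numbers: the gripper command: -1 is fully open, 1 is shut, values between are in proportion, then the shift along the world's x, y, z in m, then the turn, a rotation vector about the world's x, y, z in degrees. In form: [[[hand, tx, ty, tz, rx, ry, rz], ...]]. A call has 1 to 20 rows; each row shifts and turns the pose as measured when the row begins; what a row does not reach is not made up. A row lasts 1/8 s, in which the tool goes at most 62.5 mm and 10.7 degrees, less where a joint would pass 70% of its speed; a pose out of reach is approached as far as the arm can. A call with a gripper value outside its range is refused whole. The fingers move at their own pace and stop on an object; the grip force is fixed at half the most. Time passes only in rows, so rows that do not move let the fingers close. It gives the time, the measured TCP pose, the force and the opening at its end, in the units of the state.
- ctrl.read_state(): the state, without advancing time (a new reading comes with each control period).
- ctrl.grab_frame(name): name is "side" or "top" or "wrist"; returns a dict with "image" (400x640x3 uint8, blue, green, red), "K" (3x3 intrinsics, pixels), "rvec" (rotation vector, rad) and "tvec" (3), from world to camera coordinates, as OpenCV has them. Camera axes: x right, y down, z forward; pixel columns grow to the right and rows downward; lengths in m; the calibration is good to about 2 mm. A picture is of the moment at which its call begins. There is no depth.
- ctrl.finish_job(): hands the job in, once; it reports no verdict.
The state is a dict: "t": time; "joint_pos": joint angles; "qd": joint speeds; "tau": joint torques, N m; "ee_pos": TCP position; "eef_rot": TCP orientation; "ft_force": force on the tool from outside, world axes, zero at the start; "ft_torque": the same for the moment, N m; "opening": finger opening in m.
Only numpy, scipy, OpenCV 4.12 (cv2) and the standard library are available. Lean on these libraries where they do the work, as an engineer would, in place of code of your own. Each camera call takes 0.05 s, during which the arm holds its last target.

## Task

Pick up the plywood drilling cover by its upright grip block, lay it in the channel of the drilling jig and slide it along, pressing lightly, until the blind hole in its underside finds the hidden locating pin and it drops on. Then press the cover fully home against the spring floor and finish while still gripping it and holding it down: the floor would push it up again if you let go. Leave the other things on the bench where they are.

Things in the scene. Friction and masses are not known exactly. Their poses are not given: they have to be found in the camera images.
- cover: Drilling cover, loose, 0.2 to 0.33 kg: plywood plate 70 (own x) x 130 (own y) x 16 mm thick with four flush steel bushes, and in its middle an upright wooden grip block. Origin: centre of the underside, z up. The same after a half turn. In the middle of the underside, below the grip block, is a blind hole 17 (x) x 14 (y) mm, 12 mm deep. Starts flat on the bench.
- cover_grip (a point): Centre of the top of the cover's grip block, 66 mm above the cover's underside. The block is 56 (cover's x) x 24 (cover's y) mm and stands 50 mm above the plate; grip it across its 24 mm, fingers closing along the cover's y.
- jig: Drilling jig, fixed: plywood base 130 (own x) x 230 (own y) x 12 mm, two wooden rails along y and a wooden stop at each end. Origin: centre of the base's underside, on the bench, z up. Rail tops 44 mm above the bench with a 45-degree bevel of about 5 mm inside as lead-in; end stops 40 mm high.
- jig_channel (a point): Middle of the jig's channel, on the raised floor, 34 mm above the bench. Channel 74 mm wide (jig's x), 186 mm long (jig's y). The cover lies in it with its long side along the jig's y, either way round, 2 mm loose each side, and can slide 28 mm either way from the middle.
- pin_line (a point): Middle of the line on which the hidden steel pin stands in the floor's slot: jig x = 0, anywhere from y = -24 to +24 mm from here, not told where. Pin 10 mm thick, bevelled to a 6 mm tip, tip 33 mm above the bench (height of this point). Over it the pressed cover stops hard after about 1 mm; with the hole over it (within 2 mm along y) the cover goes down the whole 9 mm.
- jig_floor (a joint): The channel's sprung floor: two aluminium strips with an 11 mm slot between them along y. 0 = up (surface 34 mm above the bench), 0.009 m = fully down on its stop (25 mm). It carries the cover without sinking; besides the cover's weight it takes about 3 to 4 N to start it down and about 8 N to hold it fully down.
- board: Bystander, loose: striped laminated board, 90 x 150 x 20 mm, lying far out on the bench. Origin: centre of its underside.
- chuck_key: Bystander, loose: steel chuck key, T-shaped, 56 mm bar and 57 mm shank, 10 mm high, lying beside the jig. Origin: centre of its underside.
- sanding_block: Bystander, loose: cork sanding block 36 x 75 x 26 mm, lying beside the cover. Origin: centre of its underside.
- push_block: Bystander, loose: wooden push block with a round ball knob, plate 75 x 150 x 18 mm, knob up to 76 mm, lying far out (not the cover). Origin: centre of its underside.
- glue: Bystander, loose: white bottle, 56 mm across, 150 mm tall, standing at the left. Origin: centre of its underside.
- bench_brush: Bystander, loose: bench brush lying at the right. Origin: centre of its underside.
- cup: Bystander, loose: grey metal cup, 76 mm across, 90 mm tall, at the right. Origin: centre of its underside.

How it is judged:
By the outcome, as a careful person would: the job done as asked, in the order asked, and still so for the second after the job is handed in, while the arm keeps its last pose, push and grip.
It also fails if it takes over 64 s, if anything falls off the work surface, if the arm or the gripper's body presses on something with over 40 N, if the wrist force passes 120 N, or if a joint passes its speed limit or range.

## Working session

There is one attempt and no reset: what is moved stays moved. The work goes in short steps, Python scripts to look and compute and a shell command to move; the robot and the scene stay as the last step left them, time stands still between calls to the robot, and variables do not carry over. Pictures are saved under pics/ and viewed, and the job is handed in when it is done.

```bash
mkdir -p pics; ls
python3 - <<'E'
from cell import ctrl
import cv2
s=ctrl.read_state();print(s)
for n in("top","side","wrist"):
    f=ctrl.grab_frame(n);cv2.imwrite(f"pics/{n}0.png",f["image"]);print(n,f["K"],f["rvec"],f["tvec"])
E
```

```text
pics
{'t': 0.0, 'joint_pos': array([-7.98022417e+01,  2.79196353e+00,  5.59151201e+00,  9.29321238e+01,
       -1.66753288e-03,  8.26771846e+01]), 'qd': array([ 0.02399838,  0.00185139, -0.03909244, -0.00756471, -0.09858459,
       -0.04539181]), 'tau': array([-9.50926506e-05, -3.38786530e+01,  3.20012355e+01,  2.02868879e-02,
       -2.20834677e-04, -2.73381904e-07]), 'ee_pos': array([ 0.1579268 , -0.50009862,  0.24912464]), 'eef_rot': array([[ 9.53608961e-01,  3.01047767e-01, -4.38306882e-04],
       [ 3.01047969e-01, -9.53606291e-01,  2.27216812e-03],
       [ 2.66058938e-04, -2.29871127e-03, -9.99997323e-01]]), 'ft_force': array([-0.52215893, -0.42425036, -0.05654069]), 'ft_torque': array([-0.00212116, -0.04837772, -0.00497907]), 'opening': 0.08510442719680748}
top [[361.33125141   0.         315.50492349]
 [  0.         361.33125141 202.03068528]
 [  0.           0.           1.        ]] [ 2.17803186 -2.15198584  0.10224966] [-0.04071402  0.59444496  1.02305044]
side [[380.97356584   0.         319.89024037]
 [  0.         380.97356584 190.94950228]
 [  0.           0.           1.        ]] [ 0.23846799 -2.76575522  1.26906557] [0.58507749 0.12240904 0.97787127]
wrist [[275.63625117   0.         321.26086691]
 [  0.         275.63625117 194.11197522]
 [  0.           0.           1.        ]] [-2.33199715  1.70907304  0.25909718] [-0.52368351 -0.03843714  0.37887021]
```

View pics/top0.png

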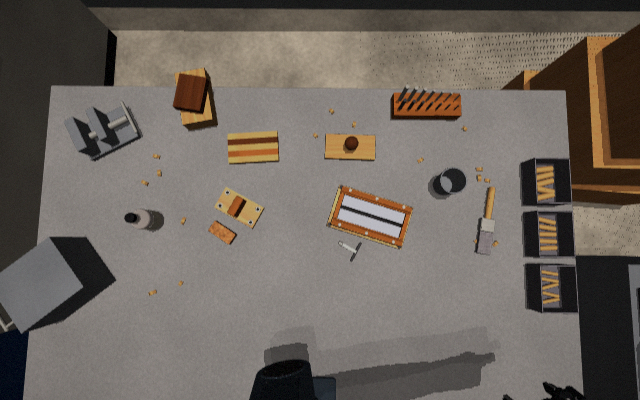

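View pics/side0.png

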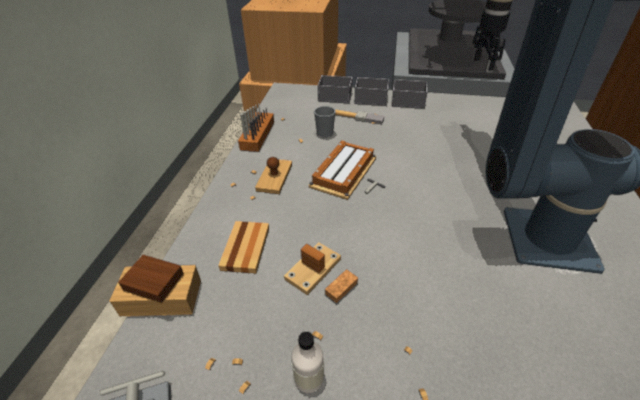

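View pics/wrist0.png

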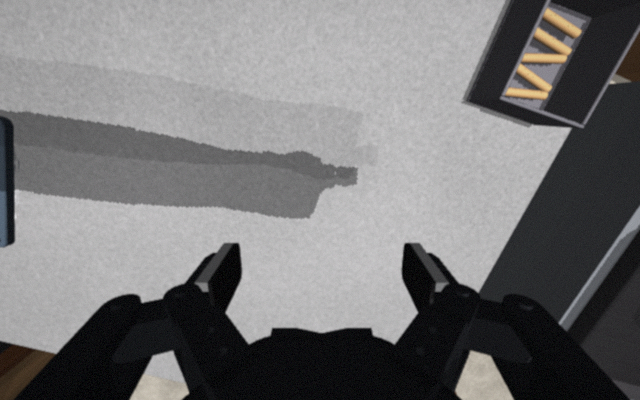

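The top view shows the cover at about (239,207), with the sanding block below it at (222,232). The jig is at (370,216), with the chuck key at (350,248). I'll enlarge both.

```bash
cat > h.py <<'E'
import numpy as np,cv2
from cell import ctrl
def ray(f,u,v,z):
    K=f["K"];R=cv2.Rodrigues(np.array(f["rvec"]))[0];t=np.array(f["tvec"]).ravel()
    d=R.T@np.linalg.inv(K)@np.array([u,v,1.]);c=-R.T@t
    return c+d*(z-c[2])/d[2]
def proj(f,P):
    return cv2.projectPoints(np.array(P,float).reshape(-1,3),np.array(f["rvec"]),np.array(f["tvec"]),f["K"],None)[0].reshape(-1,2)
def crop(f,u0,v0,w,h,s,name):
    im=cv2.resize(f["image"][v0:v0+h,u0:u0+w],None,fx=s,fy=s,interpolation=cv2.INTER_CUBIC)
    for k in range(0,w,10): cv2.putText(im,str(u0+k),(k*s,8),0,.3,(0,0,255),1); cv2.line(im,(k*s,10),(k*s,14),(0,0,255),1)
    for k in range(0,h,10): cv2.putText(im,str(v0+k),(0,k*s+3),0,.3,(0,0,255),1)
    cv2.imwrite(name,im)
E
python3 - <<'E'
from h import *
im=cv2.imread("pics/top0.png");f={"image":im}
crop(f,200,175,75,75,8,"pics/c1.png");crop(f,320,175,100,75,8,"pics/c2.png")
E
```

```text
(no output)
```

View pics/c1.png

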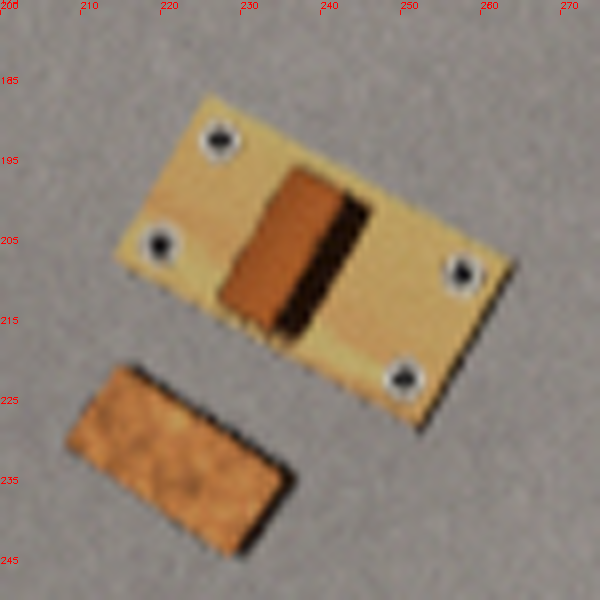

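View pics/c2.png

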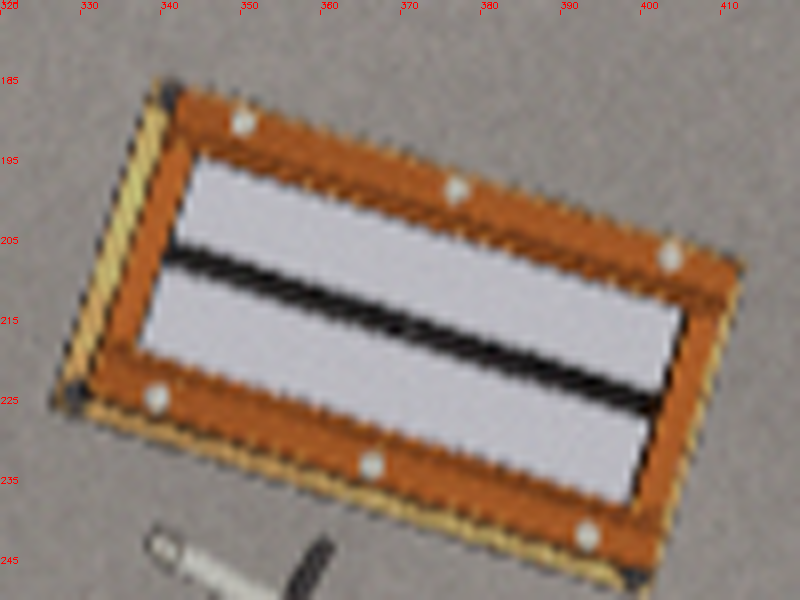

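Run:
```python
from h import *
f=ctrl.grab_frame("top");g=ctrl.grab_frame("side")
def T(pts,u0,v0,z): 
    return np.array([ray(f,(x+.5)/8-.5+u0,(y+.5)/8-.5+v0,z) for x,y in pts])
def rep(n,P):
    print(n,np.round(P[:,:2],4).tolist(),"mean",P.mean(0).round(4))
c=T([(208,95),(515,263),(420,428),(117,255)],200,175,.016);rep("plate",c)
print([np.linalg.norm(c[i]-c[(i+1)%4]).round(4) for i in range(4)])
b=T([(219,140),(462,274),(403,379),(160,245)],200,175,.016);rep("bush",b)
gt=T([(300,167),(345,190),(268,335),(220,297)],200,175,.066);rep("griptop",gt);print([np.linalg.norm(gt[i]-gt[(i+1)%4]).round(4) for i in range(4)])
d=(b[1]-b[0]+b[2]-b[3]);d2=c[1]-c[0]+c[2]-c[3];print("cover y dir",np.degrees(np.arctan2(d[1],d[0])),np.degrees(np.arctan2(d2[1],d2[0])))
j=T([(243,124),(457,190),(671,258),(157,398),(372,465),(588,537)],320,175,.044);rep("screws",j)
d=(j[2]-j[0]+j[5]-j[3]);print("jig y dir",np.degrees(np.arctan2(d[1],d[0])))
fl=T([(198,155),(686,310),(630,503),(140,348)],320,175,.036);rep("floor",fl);print([np.linalg.norm(fl[i]-fl[(i+1)%4]).round(4) for i in range(4)])
s=T([(170,252),(657,405)],320,175,.034);rep("slot",s)
crop(g,275,230,100,75,8,"pics/s1.png");crop(g,300,130,100,75,8,"pics/s2.png")
print("side proj cover bushes",proj(g,b).round(1).tolist());print("screws",proj(g,j).round(1).tolist())
```

```text
plate [[0.6399, 0.2346], [0.5785, 0.1187], [0.5173, 0.1519], [0.5798, 0.266]] mean [0.5789 0.1928 0.016 ]
[np.float64(0.1311), np.float64(0.0697), np.float64(0.1301), np.float64(0.0678)]
bush [[0.623, 0.2299], [0.5742, 0.1381], [0.5352, 0.1588], [0.5837, 0.2503]] mean [0.579  0.1943 0.016 ]
griptop [[0.6074, 0.188], [0.5994, 0.1718], [0.5478, 0.1972], [0.561, 0.2146]] mean [0.5789 0.1929 0.066 ]
[np.float64(0.0181), np.float64(0.0574), np.float64(0.0218), np.float64(0.0534)]
cover y dir -117.95633086084611 -118.28133798369161
screws [[0.6294, -0.1326], [0.6063, -0.2095], [0.5826, -0.286], [0.5303, -0.1021], [0.5074, -0.1788], [0.4828, -0.2554]] mean [ 0.5565 -0.1941  0.044 ]
jig y dir -107.06778677246504
floor [[0.6189, -0.117], [0.5646, -0.2931], [0.4951, -0.2722], [0.5485, -0.0964]] mean [ 0.5568 -0.1947  0.036 ]
[np.float64(0.1843), np.float64(0.0726), np.float64(0.1837), np.float64(0.0733)]
slot [[0.5836, -0.1071], [0.5303, -0.2827]] mean [ 0.557  -0.1949  0.034 ]
side proj cover bushes [[290.2, 273.9], [318.0, 246.9], [332.2, 255.3], [304.9, 283.5]]
screws [[316.2, 170.3], [328.0, 156.2], [338.9, 143.4], [347.8, 179.9], [358.5, 165.0], [368.7, 151.4]]
```

View pics/s1.png

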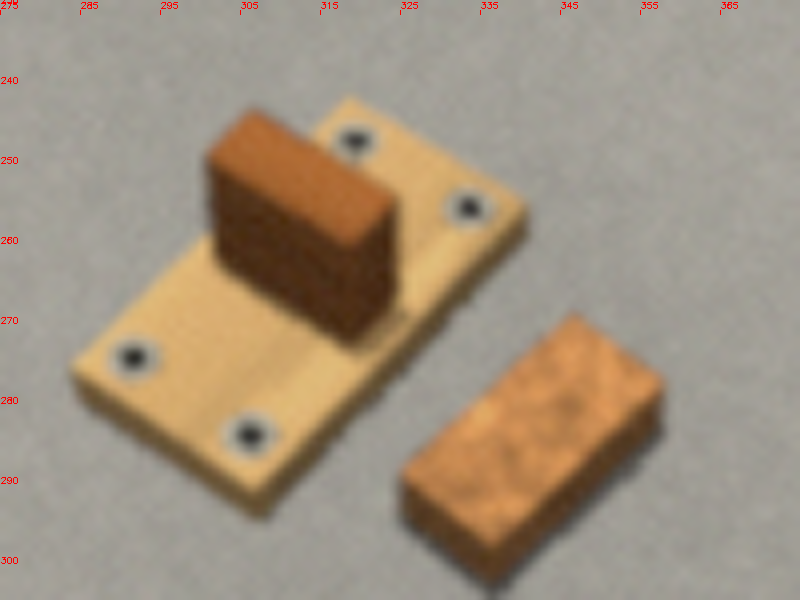

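View pics/s2.png

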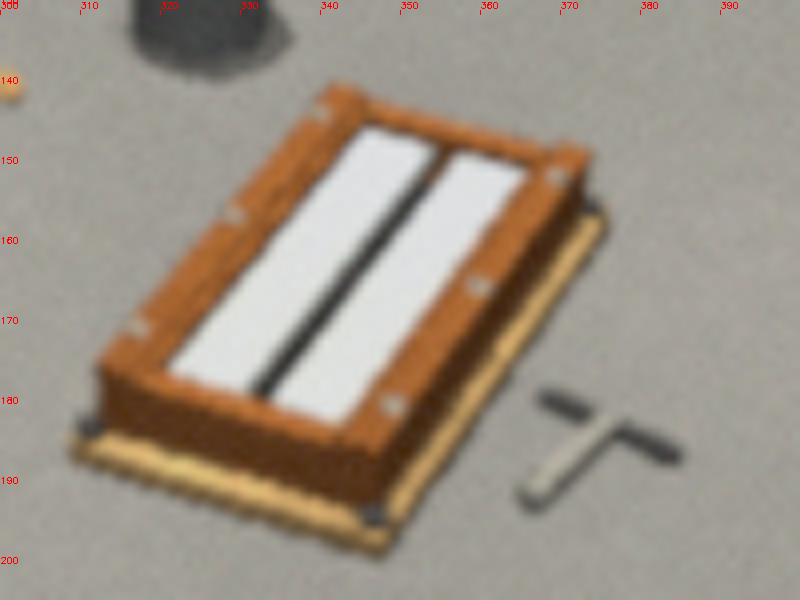

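Sizes and spacings from the top camera check out:
- **Plate:** 131x69 mm against 130x70 given.
- **Channel floor:** 184x73 mm against 186x74 given.
- **Cover:** about (0.579, 0.193), long axis at 62° yaw.
- **Jig:** about (0.557, -0.195), long axis at 73° yaw.

The side picture agrees, with a common offset of about 1.4 px. Next I move over the cover at height.

```bash
python3 -m pendant '[[[-1,0.026,0.043,0,0,0,9],[-1,0.026,0.043,0,0,0,9],[-1,0.026,0.043,0,0,0,9],[-1,0.026,0.043,0,0,0,9],[-1,0.026,0.043,0,0,0,9],[-1,0.026,0.043,0,0,0,9],[-1,0.026,0.043,0,0,0,9],[-1,0.026,0.043,0,0,0,9],[-1,0.026,0.043,0,0,0,9],[-1,0.026,0.043,0,0,0,9],[-1,0.026,0.043,0,0,0,9],[-1,0.026,0.043,0,0,0,9],[-1,0.026,0.043,0,0,0,9],[-1,0.026,0.043,0,0,0,9],[-1,0.026,0.043,0,0,0,8],[-1,0,0,0,0,0,0]]]'
cat >> h.py <<'E'
def st():
    s=ctrl.read_state();R=s["eef_rot"]
    print("t",round(s["t"],2),"pos",s["ee_pos"].round(4),"yaw_y",np.degrees(np.arctan2(R[1,1],R[0,1])).round(2),"z",R[:,2].round(4),"F",s["ft_force"].round(2),"M",s["ft_torque"].round(2),"op",round(s["opening"],4),"J",s["joint_pos"].round(1))
    return s
E
python3 -c "
from h import *
st()"
```

```text
t: 2.25
ee_pos: [0.5562, 0.167, 0.2456]
eef_rot: [[-0.912, 0.409, 0.002], [0.409, 0.912, 0.0], [-0.001, 0.001, -1.0]]
ft_force: [-0.2, -0.1, -0.3]
opening: 0.0854
t 2.25 pos [0.5562 0.167  0.2456] yaw_y 65.85 z [ 1.7e-03  5.0e-04 -1.0e+00] F [-0.25 -0.11 -0.33] M [-0.03  0.03  0.  ] op 0.0854 J [10.1 11.  14.2 93.1  0.  34.2]
```

```bash
python3 -m pendant '[[[-1,0.011,0.013,-0.03,0,0,-2],[-1,0.012,0.013,-0.03,0,0,-2],[-1,0,0,-0.03,0,0,0],[-1,0,0,0,0,0,0]]]'
python3 -c "
from h import *
s=st()
f=ctrl.grab_frame('wrist');cv2.imwrite('pics/w1.png',f['image'])
b=[[.623,.2299,.016],[.5742,.1381,.016],[.5352,.1588,.016],[.5837,.2503,.016]]
print(proj(f,b).round(1).tolist())"
```

```text
t: 2.75
ee_pos: [0.5788, 0.1916, 0.1541]
eef_rot: [[-0.879, 0.477, 0.002], [0.477, 0.879, -0.002], [-0.002, -0.001, -1.0]]
ft_force: [0.8, -0.5, 0.3]
opening: 0.0851
t 2.75 pos [0.5788 0.1916 0.1541] yaw_y 61.49 z [ 0.0018 -0.0018 -1.    ] F [ 0.8  -0.53  0.33] M [-0.03  0.02  0.02] op 0.0851 J [12.1 15.3  8.8 83.4 -0.1 40.6]
[[376.0, 208.8], [272.9, 209.6], [270.0, 166.6], [377.8, 165.5]]
```

View pics/w1.png

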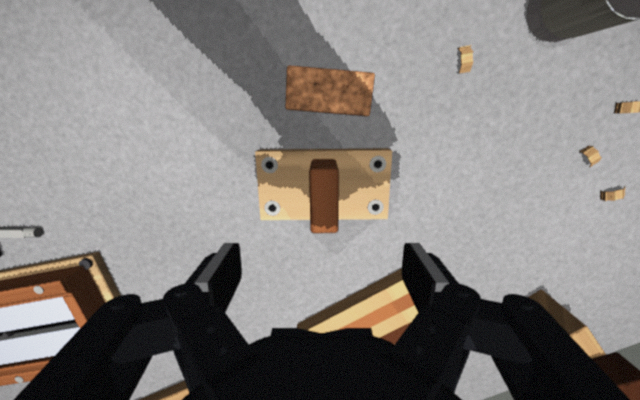

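The wrist picture shows the bushes within about 1.5 px (1 mm) of the projected places, and the block is centred between the jaws. Next I descend.

```bash
python3 -m pendant '[[[-1,0,0.001,-0.04,0,0,0.4],[-1,0,0,-0.035,0,0,0],[-1,0,0,-0.025,0,0,0],[-1,0,0,-0.008,0,0,0],[-1,0,0,0,0,0,0]]]'
python3 -c "
from h import *
s=st()"
```

```text
t: 3.42
ee_pos: [0.587, 0.1915, 0.0595]
eef_rot: [[-0.88, 0.475, 0.026], [0.475, 0.88, 0.003], [-0.021, 0.015, -1.0]]
ft_force: [-0.6, 0.5, -0.1]
opening: 0.0851
t 3.42 pos [0.587  0.1915 0.0595] yaw_y 61.64 z [ 0.0258  0.0027 -0.9997] F [-0.59  0.55 -0.06] M [ 0.    0.07 -0.03] op 0.0851 J [11.9 17.2  0.2 71.5 -0.2 40.3]
```

Drift of 8 mm in x plus a 1.5° tilt; I'll correct this more slowly.

```bash
python3 -m pendant '[[[-1,-0.004,0.001,0,-0.1,0.8,0],[-1,-0.004,0.001,0,-0.1,0.7,0],[-1,0,0,0,0,0,0],[-1,0,0,-0.005,0,0,0],[-1,0,0,-0.005,0,0,0],[-1,0,0,-0.003,0,0,0],[-1,0,0,0,0,0,0]]]'
python3 -c "
from h import *
s=st()"
```

```text
t: 4.3
ee_pos: [0.5812, 0.1943, 0.0504]
eef_rot: [[-0.88, 0.475, 0.005], [0.475, 0.88, 0.0], [-0.004, 0.003, -1.0]]
ft_force: [0.2, 0.0, 0.4]
opening: 0.0854
t 4.3 pos [0.5812 0.1943 0.0504] yaw_y 61.63 z [ 4.9e-03  4.0e-04 -1.0e+00] F [0.23 0.05 0.36] M [ 0.01 -0.05  0.03] op 0.0854 J [12.2 18.1  0.3 71.9 -0.  40.6]
```

```bash
python3 -m pendant '[[[-1,-0.002,-0.001,-0.003,0,0.3,0.2],[-1,0,0,-0.003,0,0,0],[-1,0,0,0,0,0,0]]]'
python3 -c "
from h import *
s=st()
f=ctrl.grab_frame('wrist');cv2.imwrite('pics/w2.png',f['image'])
f=ctrl.grab_frame('side');crop(f,265,200,100,75,8,'pics/s3.png')"
```

```text
t: 4.68
ee_pos: [0.5789, 0.1931, 0.0438]
eef_rot: [[-0.882, 0.472, -0.001], [0.472, 0.882, 0.0], [0.001, -0.0, -1.0]]
ft_force: [0.2, 0.4, -0.4]
opening: 0.0853
t 4.67 pos [0.5789 0.1931 0.0438] yaw_y 61.83 z [-1.2e-03  4.0e-04 -1.0e+00] F [ 0.17  0.39 -0.4 ] M [ 0.02 -0.03  0.01] op 0.0853 J [12.1 18.3 -0.2 71.5  0.  40.3]
```

View pics/w2.png

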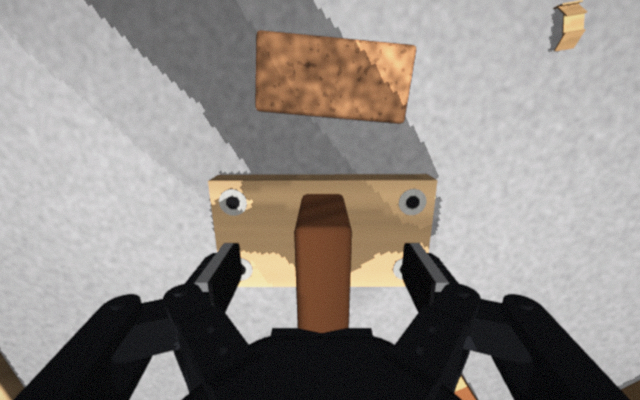

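View pics/s3.png

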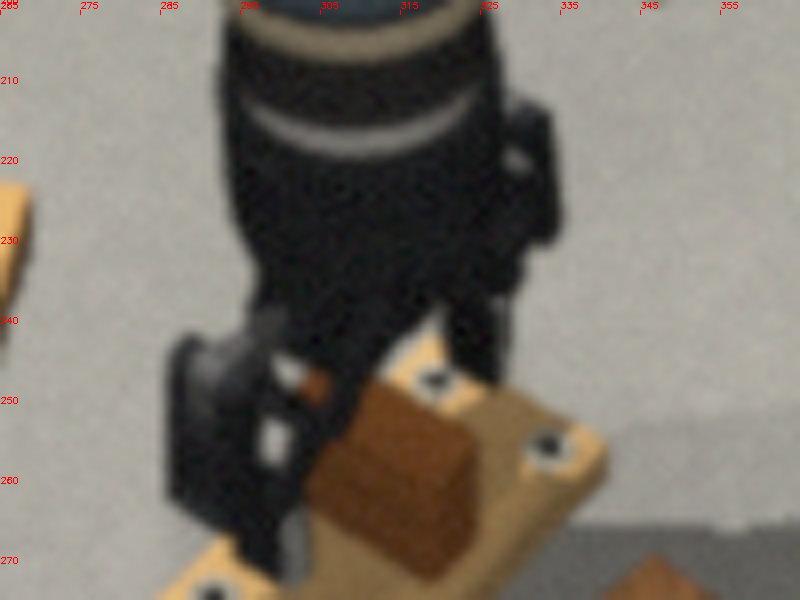

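The block stands midway between the fingers, and the tips are above the plate. Next I close the gripper.

```bash
python3 -m pendant '[[[1,0,0,0,0,0,0],[1,0,0,0,0,0,0],[1,0,0,0,0,0,0],[1,0,0,0,0,0,0],[1,0,0,0,0,0,0],[1,0,0,0,0,0,0]]]'
python3 -c "
from h import *
s=st()"
```

```text
t: 5.52
ee_pos: [0.5797, 0.1933, 0.0448]
eef_rot: [[-0.882, 0.472, 0.001], [0.472, 0.882, 0.001], [-0.0, 0.001, -1.0]]
ft_force: [0.1, -0.4, 1.0]
opening: 0.0233
t 5.53 pos [0.5797 0.1933 0.0448] yaw_y 61.83 z [ 8.e-04  7.e-04 -1.e+00] F [ 0.15 -0.43  1.04] M [-0.01  0.02 -0.08] op 0.0233 J [12.1 18.3 -0.1 71.5  0.  40.3]
```

```bash
python3 -m pendant '[[[1,0,0,0.008,0,0,0],[1,0,0,0.015,0,0,0],[1,0,0,0.02,0,0,0],[1,0,0,0.02,0,0,0],[1,0,0,0.02,0,0,0],[1,0,0,0.01,0,0,0],[1,0,0,0,0,0,0]]]'
python3 -c "
from h import *
s=st()
f=ctrl.grab_frame('wrist');cv2.imwrite('pics/w3.png',f['image'])"
```

```text
t: 6.4
ee_pos: [0.5784, 0.193, 0.1433]
eef_rot: [[-0.882, 0.472, -0.001], [0.472, 0.882, 0.0], [0.001, -0.0, -1.0]]
ft_force: [-0.1, 0.1, -2.3]
opening: 0.023
t 6.4 pos [0.5784 0.193  0.1433] yaw_y 61.83 z [-6.e-04  3.e-04 -1.e+00] F [-0.07  0.14 -2.25] M [ 0.02 -0.09 -0.02] op 0.023 J [12.1 15.5  7.8 82.3  0.  40.3]
```

View pics/w3.png

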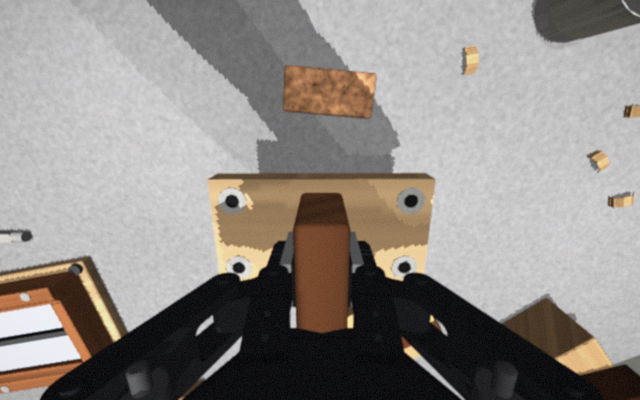

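The cover is lifted: weight about 2.3 N, held square. Next I carry it to the jig, a little toward the near-left end of the channel (s=+24 mm), turned +11°.

```bash
python3 -m pendant '[[[1,-0.001,-0.020,0,0,0,0.5],[1,-0.001,-0.030,0,0,0,1],[1,-0.001,-0.036,0,0,0,1.2],[1,-0.002,-0.036,0,0,0,1.2],[1,-0.002,-0.036,0,0,0,1.2],[1,-0.002,-0.036,0,0,0,1.2],[1,-0.002,-0.036,0,0,0,1.2],[1,-0.002,-0.036,0,0,0,1.2],[1,-0.001,-0.036,0,0,0,1.2],[1,-0.001,-0.030,0,0,0,1],[1,0,-0.015,0,0,0,0.2],[1,0,0,0,0,0,0]]]'
python3 -c "
from h import *
s=st()"
```

```text
t: 7.95
ee_pos: [0.5528, -0.1622, 0.1267]
eef_rot: [[-0.958, 0.285, -0.026], [0.285, 0.958, 0.003], [0.026, -0.005, -1.0]]
ft_force: [-0.4, 1.0, -1.8]
opening: 0.0233
t 7.95 pos [ 0.5528 -0.1622  0.1267] yaw_y 73.43 z [-0.0258  0.0028 -0.9997] F [-0.38  0.97 -1.75] M [ 0.02  0.01 -0.  ] op 0.0233 J [-22.8  12.3   2.1  81.2  -0.4  -6.2]
```

```bash
python3 -m pendant '[[[1,0.004,-0.004,0,-0.1,-0.5,-0.2],[1,0.004,-0.003,0,-0.1,-0.5,-0.2],[1,0.003,-0.002,0,0,-0.5,-0.1],[1,0,0,0,0,0,0],[1,0,0,0,0,0,0]]]'
python3 -c "
from h import *
s=st()"
```

```text
t: 8.57
ee_pos: [0.5649, -0.1679, 0.1264]
eef_rot: [[-0.957, 0.29, 0.002], [0.29, 0.957, 0.001], [-0.001, 0.002, -1.0]]
ft_force: [-0.1, 0.2, -2.1]
opening: 0.0235
t 8.57 pos [ 0.5649 -0.1679  0.1264] yaw_y 73.14 z [ 0.0017  0.0012 -1.    ] F [-0.09  0.2  -2.09] M [ 0.01 -0.02 -0.02] op 0.0235 J [-23.1  12.7   2.5  79.8   0.1  -6.3]
```

```bash
python3 -m pendant '[[[1,-0.001,-0.003,-0.008,0,0.1,-0.2],[1,0,-0.001,-0.008,0,0,0],[1,0,0,-0.008,0,0,0],[1,0,0,-0.004,0,0,0],[1,0,0,0,0,0,0]]]'
python3 - <<'E'
from h import *
s=st()
f=ctrl.grab_frame('wrist');cv2.imwrite('pics/w4.png',f['image'])
f=ctrl.grab_frame('top');crop(f,320,175,100,75,8,'pics/t4.png')
f=ctrl.grab_frame('side');crop(f,295,120,100,75,8,'pics/s4.png')
E
```

```text
t: 9.2
ee_pos: [0.563, -0.1719, 0.0953]
eef_rot: [[-0.956, 0.294, -0.002], [0.294, 0.956, 0.002], [0.003, 0.001, -1.0]]
ft_force: [0.2, 0.6, -2.6]
opening: 0.0235
t 9.2 pos [ 0.563  -0.1719  0.0953] yaw_y 72.92 z [-0.0022  0.0021 -1.    ] F [ 0.23  0.65 -2.59] M [-0.04 -0.   -0.05] op 0.0235 J [-23.5  13.5  -0.1  76.6   0.1  -6.5]
```

View pics/w4.png

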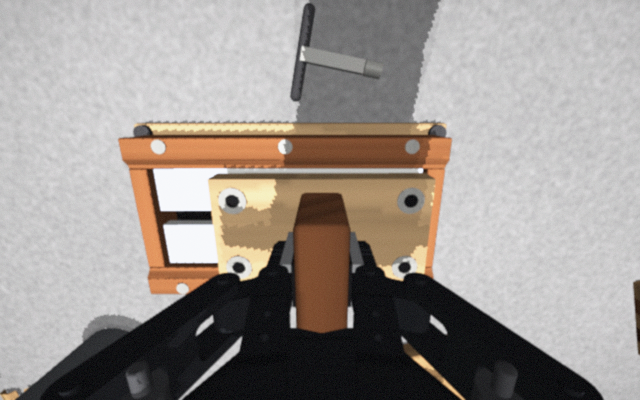

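View pics/t4.png

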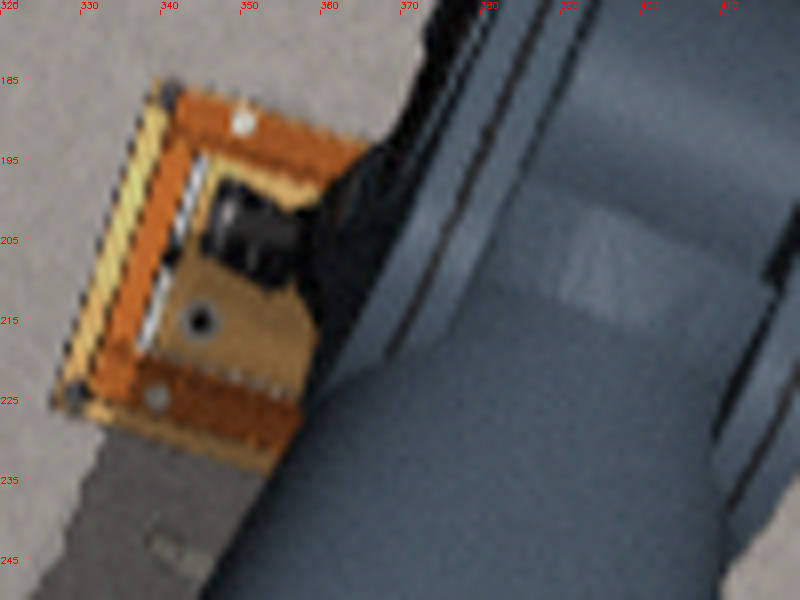

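View pics/s4.png

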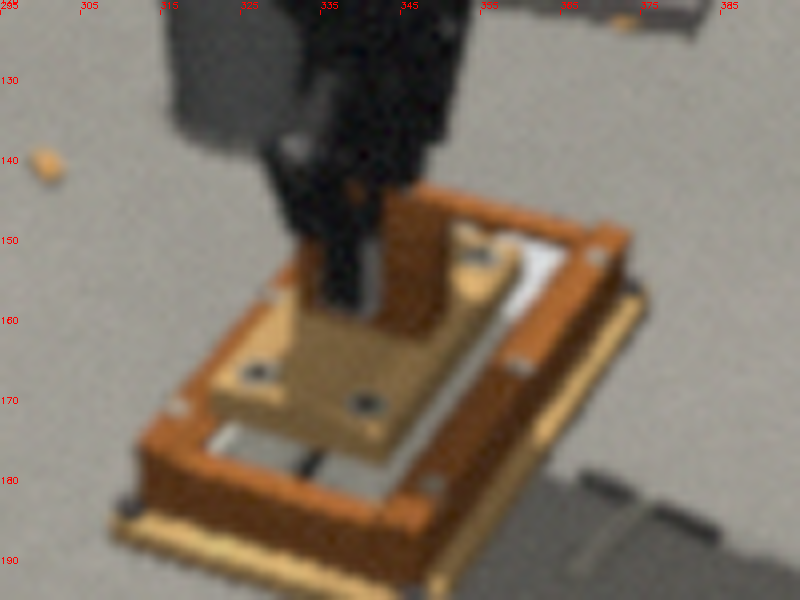

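Run:
```python
from h import *
f=ctrl.grab_frame('top')
a=np.radians(72.93);u=np.array([np.cos(a),np.sin(a)]);x=np.array([u[1],-u[0]])
J=np.array([.5567,-.1945])
p=ray(f,(200.5)/8-.5+320,(321.5)/8-.5+175,.0668)[:2]
print("bush top cam in jig frame x,y",((p-J)@x*1000).round(1),((p-J)@u*1000).round(1),"(expect x +-22, y 52+s)")
g=ctrl.grab_frame('side')
for c in [(257,371),(368,403),(480,257)]:
    p=ray(g,(c[0]+.5)/8-.5+295,(c[1]+.5)/8-.5+120,.0668)[:2];print("side",((p-J)@x*1000).round(1),((p-J)@u*1000).round(1))
for c in [(139+0,327),(479,287)]:
    p=ray(g,(c[0]+.5)/8-.5+300,(c[1]+.5)/8-.5+130,.044)[:2];print("side screws",((p-J)@x*1000).round(1),((p-J)@u*1000).round(1))
j=np.array([[0.6294,-0.1326],[0.6063,-0.2095],[0.5826,-0.286],[0.5303,-0.1021],[0.5074,-0.1788],[0.4828,-0.2554]])
print("top screws",((j-J)@x*1000).round(1),((j-J)@u*1000).round(1))
```

```text
bush top cam in jig frame x,y -23.4 75.2 (expect x +-22, y 52+s)
side 19.0 74.4
side -25.6 74.0
side -25.3 -28.4
side screws 48.8 80.1
side screws -55.3 1.3
top screws [ 51.3  51.8  51.6 -52.4 -51.7 -52.8] [ 80.5   0.2 -79.9  80.6   0.5 -79.9]
```

By both cameras the cover sits within about 1 mm of the channel's middle line, at s≈+23 mm. Next I lower it gently.

```bash
python3 -m pendant '[[[1,0,0,-0.004,-0.1,-0.1,0],[1,0,0,-0.004,0,0,0],[1,0,0,-0.004,0,0,0],[1,0,0,-0.003,0,0,0],[1,0,0,0,0,0,0]]]'
python3 -c "
from h import *
s=st()"
```

```text
t: 10.07
ee_pos: [0.5639, -0.1722, 0.0808]
eef_rot: [[-0.956, 0.293, 0.002], [0.293, 0.956, -0.001], [-0.002, -0.0, -1.0]]
ft_force: [0.3, 0.1, -2.6]
opening: 0.0236
t 10.07 pos [ 0.5639 -0.1722  0.0808] yaw_y 72.94 z [ 2.2e-03 -9.0e-04 -1.0e+00] F [ 0.26  0.06 -2.56] M [-0.01 -0.03 -0.  ] op 0.0236 J [-23.5  13.8  -1.4  74.7   0.   -6.4]
```

```bash
for i in 1; do python3 -m pendant '[[[1,0,0,-0.001,0,0.1,0],[1,0,0,-0.0015,0,0,0],[1,0,0,-0.0015,0,0,0]]]'; done
python3 -c "
from h import *
s=st()"
```

```text
t: 10.45
ee_pos: [0.5642, -0.1723, 0.0785]
eef_rot: [[-0.956, 0.293, 0.001], [0.293, 0.956, -0.001], [-0.002, -0.001, -1.0]]
ft_force: [-2.5, 0.8, 3.8]
opening: 0.0232
t 10.45 pos [ 0.5642 -0.1723  0.0785] yaw_y 72.93 z [ 0.0014 -0.0013 -1.    ] F [-2.47  0.78  3.79] M [ 0.38  0.7  -0.02] op 0.0232 J [-23.5  14.   -1.5  74.4  -0.   -6.4]
```

```bash
python3 -m pendant '[[[1,0,0,-0.0005,0,0,0],[1,0,0,0,0,0,0]]]'
python3 -c "
from h import *
s=st()"
```

```text
t: 10.7
ee_pos: [0.5643, -0.1723, 0.0789]
eef_rot: [[-0.956, 0.293, 0.002], [0.293, 0.956, -0.001], [-0.002, -0.001, -1.0]]
ft_force: [-0.5, -0.8, 0.2]
opening: 0.0232
t 10.7 pos [ 0.5643 -0.1723  0.0789] yaw_y 72.94 z [ 0.0021 -0.0014 -1.    ] F [-0.55 -0.84  0.15] M [0.19 0.23 0.03] op 0.0232 J [-23.5  13.9  -1.5  74.4  -0.   -6.4]
```

```bash
python3 -m pendant '[[[1,0.0005,0.0019,-0.0005,0,0,0],[1,0.0005,0.0019,-0.0005,0,0,0]]]'
python3 -c "
from h import *
s=st()"
```

```text
t: 10.95
ee_pos: [0.5661, -0.1704, 0.0791]
eef_rot: [[-0.956, 0.294, 0.004], [0.294, 0.956, -0.006], [-0.006, -0.005, -1.0]]
ft_force: [-1.2, -2.1, 3.7]
opening: 0.0233
t 10.95 pos [ 0.5661 -0.1704  0.0791] yaw_y 72.9 z [ 0.004 -0.006 -1.   ] F [-1.21 -2.06  3.7 ] M [-0.25  0.47  0.16] op 0.0233 J [-23.1  13.9  -1.5  74.3  -0.2  -6. ]
```

```bash
python3 -m pendant '[[[1,-0.0005,0.002,-0.0003,0.3,0.2,0],[1,-0.0005,0.002,-0.0005,0,0,0],[1,0,0.001,-0.0005,0,0,0]]]'
python3 -c "
from h import *
s=st()"
```

```text
t: 11.32
ee_pos: [0.5664, -0.1673, 0.079]
eef_rot: [[-0.955, 0.295, 0.003], [0.295, 0.955, -0.005], [-0.005, -0.004, -1.0]]
ft_force: [-2.1, -4.2, 5.2]
opening: 0.0235
t 11.32 pos [ 0.5664 -0.1673  0.079 ] yaw_y 72.84 z [ 0.0033 -0.0053 -1.    ] F [-2.12 -4.24  5.18] M [-0.76  0.64  0.1 ] op 0.0235 J [-22.9  13.9  -1.5  74.3  -0.2  -5.7]
```

At the +y stop (s≈28.8 by the arm's reading, resting height z≈0.079). Next I sweep towards -y with a light press, watching z.

```bash
python3 -m pendant '[[[1,-0.001,-0.002,-0.001,0.2,0.1,0.1],[1,-0.001,-0.002,-0.001,0,0,0],[1,-0.0006,-0.002,-0.001,0,0,0],[1,-0.0006,-0.002,-0.001,0,0,0]]]'
cat >> h.py <<'E'
def sj():
    s=st();p=s["ee_pos"][:2]-np.array([.5567,-.1945]);u=np.array([.2935,.956]);x=np.array([.956,-.2935])
    print("jig s",(p@u*1000).round(1),"lat",(p@x*1000).round(1),"z mm",(s["ee_pos"][2]*1000).round(2))
E
python3 -c "
from h import *
sj()"
```

```text
t: 11.82
ee_pos: [0.566, -0.1684, 0.0781]
eef_rot: [[-0.957, 0.29, 0.009], [0.29, 0.957, 0.013], [-0.005, 0.015, -1.0]]
ft_force: [-0.5, 5.1, 8.6]
opening: 0.0235
t 11.82 pos [ 0.566  -0.1684  0.0781] yaw_y 73.15 z [ 0.0091  0.0125 -0.9999] F [-0.46  5.11  8.56] M [ 0.76  0.36 -0.23] op 0.0235 J [-23.5  13.9  -1.6  74.3   0.9  -6.7]
jig s 27.7 lat 1.2 z mm 78.07
```

```bash
python3 -m pendant '[[[1,-0.0012,-0.0035,0.0003,-0.5,0.4,0],[1,-0.001,-0.003,-0.0003,-0.2,0.1,0],[1,-0.001,-0.003,-0.0004,0,0,0]]]'
python3 -c "
from h import *
sj()"
```

```text
t: 12.2
ee_pos: [0.5637, -0.1753, 0.0781]
eef_rot: [[-0.958, 0.287, 0.003], [0.287, 0.958, 0.005], [-0.001, 0.005, -1.0]]
ft_force: [1.5, 3.2, 5.2]
opening: 0.0234
t 12.2 pos [ 0.5637 -0.1753  0.0781] yaw_y 73.31 z [ 0.0026  0.0046 -1.    ] F [1.48 3.25 5.21] M [ 0.47 -0.04 -0.01] op 0.0234 J [-23.9  14.1  -1.4  74.5   0.3  -7.2]
jig s 20.4 lat 1.1 z mm 78.07
```

```bash
python3 -m pendant '[[[1,-0.0008,-0.0022,-0.0006,-0.2,0.1,-0.2],[1,-0.0008,-0.0022,-0.0006,0,0,-0.1],[1,-0.0008,-0.0022,-0.0006,0,0,0]]]'
python3 -c "
from h import *
sj()"
```

```text
t: 12.58
ee_pos: [0.5627, -0.1806, 0.0778]
eef_rot: [[-0.956, 0.292, 0.005], [0.292, 0.956, 0.005], [-0.003, 0.006, -1.0]]
ft_force: [1.7, 5.3, 7.4]
opening: 0.0231
t 12.57 pos [ 0.5627 -0.1806  0.0778] yaw_y 73.03 z [ 0.0049  0.0053 -1.    ] F [1.71 5.33 7.38] M [ 0.78  0.02 -0.11] op 0.0231 J [-24.5  14.1  -1.4  74.4   0.4  -7.5]
jig s 15.1 lat 1.6 z mm 77.82
```

```bash
python3 -m pendant '[[[1,-0.0012,-0.0022,-0.0005,-0.2,0.2,0],[1,-0.0012,-0.0022,-0.0005,-0.1,0.1,0]]]'
python3 -c "
from h import *
sj()"
```

```text
t: 12.82
ee_pos: [0.5614, -0.1846, 0.0778]
eef_rot: [[-0.956, 0.292, 0.003], [0.292, 0.956, 0.002], [-0.002, 0.003, -1.0]]
ft_force: [2.0, 4.3, 5.7]
opening: 0.0235
t 12.82 pos [ 0.5614 -0.1846  0.0778] yaw_y 73.02 z [ 0.0027  0.0019 -1.    ] F [1.97 4.35 5.67] M [ 0.71 -0.19 -0.04] op 0.0235 J [-24.8  14.1  -1.4  74.4   0.2  -7.8]
jig s 10.9 lat 1.5 z mm 77.78
```

```bash
python3 -m pendant '[[[1,-0.0010,-0.0022,-0.0005,-0.1,0.1,0],[1,-0.0010,-0.0022,-0.0005,-0.1,0.1,0]]]'
python3 -c "
from h import *
sj()"
```

```text
t: 13.08
ee_pos: [0.5604, -0.1881, 0.0778]
eef_rot: [[-0.956, 0.292, 0.002], [0.292, 0.956, 0.001], [-0.002, 0.002, -1.0]]
ft_force: [1.6, 3.7, 5.5]
opening: 0.0237
t 13.07 pos [ 0.5604 -0.1881  0.0778] yaw_y 73.03 z [ 0.0023  0.0012 -1.    ] F [1.59 3.74 5.49] M [ 0.8  -0.16 -0.08] op 0.0237 J [-25.1  14.2  -1.3  74.4   0.1  -8.1]
jig s 7.2 lat 1.7 z mm 77.75
```

```bash
python3 -m pendant '[[[1,-0.0014,-0.0020,-0.0006,-0.1,0.1,0],[1,-0.0014,-0.0020,-0.0006,0,0.1,0]]]'
python3 -c "
from h import *
sj()"
```

```text
t: 13.32
ee_pos: [0.5588, -0.1916, 0.0774]
eef_rot: [[-0.956, 0.292, 0.002], [0.292, 0.956, 0.001], [-0.002, 0.002, -1.0]]
ft_force: [1.5, 4.2, 4.5]
opening: 0.0233
t 13.32 pos [ 0.5588 -0.1916  0.0774] yaw_y 73.03 z [ 0.0023  0.0015 -1.    ] F [1.5  4.21 4.47] M [ 0.58 -0.24 -0.08] op 0.0233 J [-25.5  14.1  -1.4  74.4   0.1  -8.5]
jig s 3.4 lat 1.2 z mm 77.41
```

```bash
python3 -m pendant '[[[1,-0.0014,-0.0020,-0.0006,0,0.1,0],[1,-0.0014,-0.0020,-0.0006,0,0.1,0]]]'
python3 -c "
from h import *
sj()"
```

```text
t: 13.58
ee_pos: [0.5565, -0.1958, 0.0764]
eef_rot: [[-0.957, 0.292, 0.0], [0.292, 0.957, 0.002], [0.0, 0.002, -1.0]]
ft_force: [2.0, 3.6, 4.3]
opening: 0.0233
t 13.57 pos [ 0.5565 -0.1958  0.0764] yaw_y 73.04 z [ 2.e-04  2.e-03 -1.e+00] F [1.96 3.59 4.25] M [ 0.59 -0.37 -0.  ] op 0.0233 J [-25.9  14.2  -1.5  74.4   0.1  -9. ]
jig s -1.3 lat 0.2 z mm 76.42
```

z has started to fall (77.4, then 76.4), so I stop sliding and press here.

```bash
python3 -m pendant '[[[1,0,0,-0.001,0,0,0],[1,0,0,-0.001,0,0,0],[1,0,0,-0.001,0,0,0]]]'
python3 -c "
from h import *
sj()"
```

```text
t: 13.95
ee_pos: [0.5563, -0.1961, 0.0739]
eef_rot: [[-0.956, 0.292, 0.001], [0.292, 0.956, 0.002], [0.0, 0.002, -1.0]]
ft_force: [1.3, 5.1, 6.1]
opening: 0.0236
t 13.95 pos [ 0.5563 -0.1961  0.0739] yaw_y 73.03 z [ 5.0e-04  2.4e-03 -1.0e+00] F [1.26 5.11 6.12] M [ 0.56 -0.19 -0.  ] op 0.0236 J [-26.   14.2  -1.7  74.1   0.1  -9. ]
jig s -1.6 lat 0.1 z mm 73.9
```

The hole has found the pin, and the cover is 5 mm down. I'll ease the side load slightly (+y) while continuing down.

```bash
python3 -m pendant '[[[1,0.0003,0.0008,-0.001,0,0,0],[1,0.0001,0.0004,-0.0012,0,0,0],[1,0,0,-0.0012,0,0,0],[1,0,0,-0.0012,0,0,0]]]'
python3 -c "
from h import *
sj()"
```

```text
t: 14.45
ee_pos: [0.5564, -0.1961, 0.0713]
eef_rot: [[-0.956, 0.292, 0.001], [0.292, 0.956, 0.001], [-0.001, 0.001, -1.0]]
ft_force: [0.9, 3.8, 8.1]
opening: 0.0233
t 14.45 pos [ 0.5564 -0.1961  0.0713] yaw_y 73.01 z [ 9.e-04  1.e-03 -1.e+00] F [0.87 3.78 8.07] M [ 0.75 -0.05  0.08] op 0.0233 J [-26.   14.3  -1.9  73.8   0.1  -9. ]
jig s -1.6 lat 0.2 z mm 71.3
```

```bash
python3 -m pendant '[[[1,0.0001,0.0006,-0.0015,0,0,0],[1,0.0001,0.0005,-0.0018,0,0,0],[1,0,0,-0.002,0,0,0],[1,0,0,-0.002,0,0,0]]]'
python3 -c "
from h import *
sj()"
```

```text
t: 14.95
ee_pos: [0.5564, -0.196, 0.0698]
eef_rot: [[-0.956, 0.292, 0.003], [0.292, 0.956, -0.0], [-0.003, 0.001, -1.0]]
ft_force: [-2.2, 4.9, 12.3]
opening: 0.0234
t 14.95 pos [ 0.5564 -0.196   0.0698] yaw_y 73.01 z [ 2.6e-03 -3.0e-04 -1.0e+00] F [-2.22  4.94 12.3 ] M [1.02 0.45 0.02] op 0.0234 J [-25.9  14.2  -2.2  73.4   0.1  -9. ]
jig s -1.6 lat 0.2 z mm 69.77
```

```bash
python3 -m pendant '[[[1,0,0,-0.003,0,0,0],[1,0,0,-0.003,0,0,0],[1,0,0,-0.003,0,0,0]]]'
python3 - <<'E'
from h import *
sj()
f=ctrl.grab_frame('side');crop(f,295,120,100,75,8,'pics/s5.png')
f=ctrl.grab_frame('wrist');cv2.imwrite('pics/w5.png',f['image'])
sj()
E
```

```text
t: 15.32
ee_pos: [0.5564, -0.196, 0.0698]
eef_rot: [[-0.956, 0.292, 0.005], [0.292, 0.956, -0.001], [-0.005, 0.001, -1.0]]
ft_force: [-2.1, 5.2, 16.5]
opening: 0.0233
t 15.32 pos [ 0.5564 -0.196   0.0698] yaw_y 73.02 z [ 5.4e-03 -7.0e-04 -1.0e+00] F [-2.13  5.23 16.45] M [ 1.16  1.   -0.01] op 0.0233 J [-26.   14.   -2.4  73.3   0.1  -9. ]
jig s -1.6 lat 0.1 z mm 69.75
t 15.43 pos [ 0.5564 -0.1961  0.0698] yaw_y 73.02 z [ 5.4e-03 -8.0e-04 -1.0e+00] F [-2.48  6.01 16.89] M [1.16 0.97 0.04] op 0.023 J [-26.   14.   -2.4  73.2   0.1  -9. ]
jig s -1.6 lat 0.2 z mm 69.77
```

View pics/s5.png

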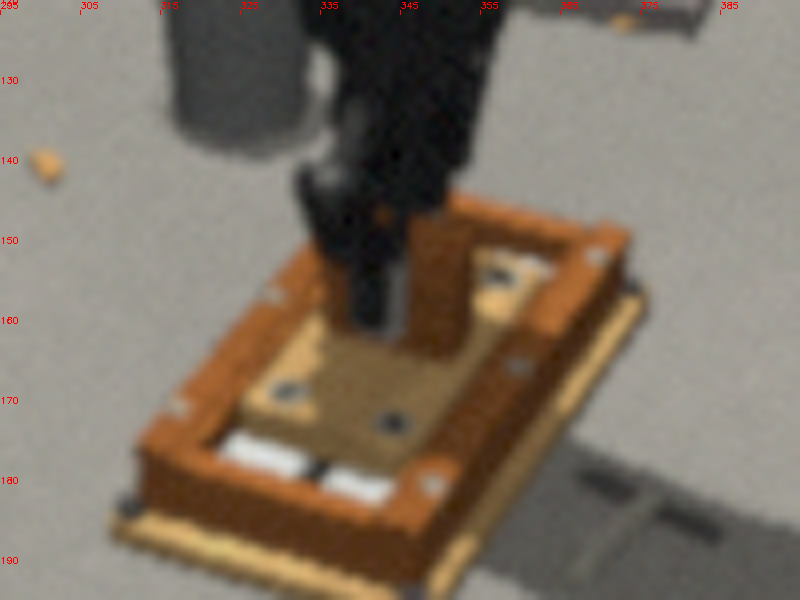

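View pics/w5.png

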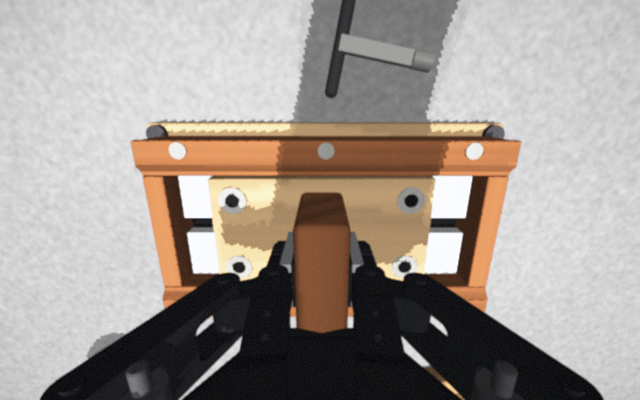

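The plate now sits below the rail tops and fully on the floor. z = 69.8 mm is 9 mm below the resting height, and it didn't change when the press rose from 12 to 16.5 N, so the floor is on its stop. The grip hasn't moved on the block. Handing in while holding.

Run:
```python
from h import *
print(ctrl.finish_job()); sj()
```

```text
the job is handed in; nothing more can be done
None
the job is handed in; nothing more can be done
```

The cover is on the locating pin, pressed fully home against the spring floor. I handed the job in at about 15.4 s, still gripping it and holding it down.

- **What I did:** I gripped the cover by its block and laid it in the channel near the +y end. I slid it to the stop there, then back towards -y with a light press. The hole found the pin about 1.6 mm from the middle of the channel. I pressed there until it stopped.
- **Depth:** the tool height fell from about 78.8 mm at rest to 69.8 mm, which is the full 9 mm. It did not change when the press rose from 12 to about 16.5 N, so the floor is on its stop.
- **Hold and grip:** the push held at about 16.9 N through the last pictures, above the 8 N needed. The finger opening stayed at about 23 mm on the 24 mm block.
- **Pictures:** the last side and wrist views show the plate below the rail tops. The chuck key still lies beside the jig. I did not re-check the other bystanders at the end, but nothing suggested they had been touched.
- **Disagreements:** a side load of about 5 to 6 N along y remained in the final hold, which I take to be the hole bearing on the pin. The top and side cameras differed by about 1.4 pixels (3 to 4 mm), the same for cover and jig. There was no reading after hand-in, because it closed the robot's interface.

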